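# Isolate the test cell, free its sagging gate bolt and hold the gate ajar

## Robot

A 6-joint arm with a two-finger parallel gripper is mounted at the origin on a cart in front of the work surface, level with it; the furniture and walls round the work are solid. World frame = base frame: x ahead of the robot, y to its left, z up, the work surface at z = 0. Lengths are in m, angles in rad, forces in N, time in s.
With the tool pointing down it reaches from about 0.3 to 0.75 m from the base axis. Payload 8.5 kg.
Tool frame: the origin (TCP) lies midway between the tips of the shut fingers; the grasp point (between the pads) lies 19 mm behind it; z points along the fingers, y is the line along which they close (so a half turn about z gives the same grasp; the last joint's range is limited). The gripper opens to 88 mm and grips with 3 to 60 N. Pads are 18 mm wide; open, the fingers measure 123 mm over their backs; the gripper's body (75 mm by 187 mm) begins 45 mm behind the grasp point.
Start: joints at [1.013, 0.381, 1.297, -0, 1.464, -0.215], TCP at [0.185, 0.518, 0.239] pointing down, gripper open.
Joint ranges: [-3.11, 3.11], [-0.89, 2.33], [0.22, 2.48], [-1.42, 4.56], [0.17, 2.85], [-2.88, 2.88]. Speed limits (rad/s): [2.39, 2.39, 3.14, 3.14, 3.14, 3.14].

## Interface

Orientations are given as a 3x3 rotation matrix whose columns are the frame's x, y, z axes.
In Python, from plant import robot gives the robot as it stands. The module is installed in compiled form; this text tells all that it offers.
- The arm moves only by the tool drive_tool, never from a script. Its argument "deltas" is a list of rows, each an object of numbers: "dx", "dy", "dz": the shift along the tool's x, y, z in mm; "yaw": the turn about the tool's z in units of 5 degrees (1.0 is 5 degrees). A call has 1 to 12 rows; each row shifts and turns the commanded pose from where the row before left it, along the tool's axes as they then stand; what a row does not reach is not made up. A row lasts 1/12 s, in which the tool goes at most 41.7 mm and 7.16 degrees, less where a joint would pass 70% of its speed; a pose out of reach is approached as far as the arm can. A call with a gripper value outside its range is refused whole. "claw" is the gripper's target within -1 to 1 (shut at 1, half-way at 0, fully open at -1), set as the call begins (left out, the last holds). The fingers move at their own pace and stop on an object; "squeeze" is the grip in N (left out, the last holds). Time passes only in rows, so rows that do not move let the fingers close. It gives the time, the measured TCP pose, the force, the opening and the grip force at its end, in the units of the state.
- robot.read_state(): the state, without advancing time (a new reading comes with each control period).
- robot.get_image(name): name is "side" or "top"; returns (picture, depth): 480x640x3 uint8, red, green, blue; 480x640 float32, m along the optical axis (not along the pixel's ray), 0 where there is no reading.
- robot.calibration(name): a dict with "camera_matrix" (3x3 intrinsics, pixels), "eye" and "attitude" of the camera in the world. Camera axes: x right, y up, looking along -z (the intrinsics and any distortion apply to the point x, -y, -z); pixel columns grow to the right and rows downward; lengths in m; the calibration is good to about 2 mm. A picture is of the moment at which its call begins. calibration takes no time and is no camera call.
- robot.close_job(): hands the job in; it is judged then, once.
The state is a dict: "time": time; "joint_positions": joint angles; "dq": joint speeds; "joint_efforts": joint torques, N m; "position": TCP position; "orientation": TCP orientation; "ft_force": force on the tool from outside, world axes, zero at the start; "moment": the same for the moment, N m; "gripper_width": finger opening in m; "grasp_force": force on a finger pad.
Only numpy, scipy, OpenCV 4.12 (cv2) and the standard library are available. Lean on these libraries where they do the work, as an engineer would, in place of code of your own. Each camera call takes 0.05 s, during which the arm holds its last target. There are 200 camera calls.

## Task

First turn the rotary isolator a quarter turn clockwise, fully to off, so the board in the guarded test cell is dead. Then take the gate bolt by its knob: the barrel sags, so lift it until the turned-down nose clears the bent-up lip of the keeper while you pull the bolt fully back, and swing the gate ajar to about 30 degrees by the same knob. Finish still gripping the knob and holding the gate there, because it springs shut when let go; leave the loose tools on the bench where they lie.

Things in the scene. Friction and masses are not known exactly. Their poses are not given: they have to be found in the camera images.
- cell: Guarded test cell, fixed: aluminium frame 190 wide, 185 deep, 153 mm high, clear panels, mesh gate in front. Origin at bench level under the middle of the gate's plane; x points into the cell, y to the left seen from the front, z up. Gate plane x = 0; posts and top rail begin at x = +8 mm.
- gate_hinge (a point): The gate's vertical hinge axis, at y = +85 mm of the cell, given 112 mm above the bench; axes as the cell's. The gate is 150 mm wide, 12 mm thick, from 26 to 126 mm above the bench.
- gate (a joint): Angle of the gate in rad: 0 shut, grows as its free (right) edge swings out to the front (-x of the cell), stop at 1.5. The hinge spring pulls it shut with 0.12 N m at 0, 0.2 N m at 0.5 rad.
- barrel: Steel barrel on the outside of the gate's top rail, 22 mm before the gate plane. Origin: its one remaining screw, a pivot 20 mm from the hinge axis towards the free edge, 112 mm above the bench. Its free end droops 0.13 rad below level and can be lifted to 0.05 rad above level; only its and the bolt's weight (0.15 kg) pull it down. Its own -y axis runs along the bolt to the nose.
- bolt (a joint): How far the bolt is drawn in m: 0 shot (nose in the keeper), 0.038 fully drawn, along the barrel towards the hinge side; friction about 1 N, no spring. With the barrel level the pull is horizontal. The gate can swing only when the nose is past the keeper.
- bolt_nose (a point): Lower end of the bolt's turned-down nose, 148 mm from the pivot when shot and 17 mm below the rod's axis (rod and nose 10 mm thick). The nose clears the keeper's lip once the barrel is lifted by 0.09 rad or more (knob raised 7 mm; level is 10 mm), and has passed it after 20 mm of pull. Axes: the barrel's.
- keeper: Steel bracket on the right post, axes and origin as the cell's: a front cheek (34 mm before the gate plane, 74 to 94 mm right of the cell's middle, top 124 mm above the bench) that stops the rod from swinging out, and at 72 mm to the right a lip bent up to 89 mm height, between gate and nose: drawn without lifting, the nose catches on it after about 3 mm.
- bolt_knob (a point): Middle of the grip of the bolt's upright steel knob, 36 mm above the rod's axis (square to the rod, so it leans 0.13 rad to the free edge while sagging), 75 mm from the pivot when shot, 37 mm when drawn. Grip: 16 mm thick cylinder, 25 to 44 mm above the rod's axis, with a 19 mm cap up to 52 mm. Take it from above; barrel staples reach 9 mm above the rod's axis. Axes: the barrel's.
- isolator (a joint): Angle of the isolator's handle in rad: 0 on (handle along the box), 1.571 off (handle across the box), growing clockwise seen from above; resists with 0.08 N m, stays where it is left. It starts at 0 to 0.12.
- isolator_handle (a point): Middle of the grip of the isolator's black bar handle, on its vertical turning axis, 72 mm above the bench. The bar is 50 mm long (point's x), 13 mm thick (its y), from 56 to 84 mm above the bench; under it a round base and a grey box 100 x 78 mm, 47 mm high, fixed to the bench. The point turns with the handle.
- driver_yellow: Loose bystander: screwdriver with a yellow handle lying flat, 168 mm long along its y, 17 mm high.
- tweezers: Loose bystander: dark fine tweezers lying flat, 122 mm long along their y, 8 mm high.
- clip_3: Loose bystander: crocodile clip lying flat, 58 mm long along its y, 12 mm high.
- marker_grey: Loose bystander: grey marker pen lying flat, 142 mm long along its y, 14 mm high.
- mini_vice: Small bench vice, fixed, 113 x 70 mm, 57 mm high; it and the isolator stand in one of two places, either way round.

How it is judged:
On the way, in this order (a step that is already met when the one before it is completed fails the run):
1. the isolator is turned to off (value of joint isolator above 1.3 rad), for 0.1 s.
2. the bolt is drawn, its nose past the keeper's lip (value of joint bolt above 0.028 m and contact force between the fingers and barrel above 0.3 N), for 0.1 s.
At the end, for the whole second after the job is handed in: The isolator is off (over 1.3 rad of its quarter turn), the bolt is drawn by more than 28 mm, the gate stands still between 0.35 and 0.75 rad (20 to 43 degrees) open, and the fingers hold it there by the bolt (contact over 0.5 N) (value of joint isolator above 1.3 rad and value of joint bolt above 0.028 m and value of joint gate between 0.35 and 0.75 rad and velocity of joint gate between -0.1 and 0.1 rad/s and contact force between the fingers and barrel above 0.5 N); the arm keeps its last pose, push and grip.
It fails at once if a loose tool on the bench is pushed more than 40 mm (distance of any of driver_yellow, tweezers, clip_3, marker_grey from where it was at the start of the episode above 0.04 m).
It also fails if it takes over 45 s, if anything falls off the work surface, if the arm or the gripper's body presses on something with over 40 N, if the wrist force passes 120 N, or if a joint passes its speed limit or range.

## Working session

There is one attempt and no reset: what is moved stays moved. The work goes in short steps, Python scripts to look and compute and a tool call to move; the robot and the scene stay as the last step left them, time stands still between calls to the robot, and variables do not carry over. Pictures are saved under pics/ and viewed, at most 10 in all, crops included, and the job is handed in when it is done.

Besides the shell and the picture viewer there is one more tool, called as name(argument=value, ...), one argument or row to a line, values as JSON. drive_tool: Moves the arm, as the interface text tells. Its arguments: {"type":"object","properties":{"deltas":{"type":"array"},"claw":{"type":"number"},"squeeze":{"type":"number"}},"required":["deltas"]}

```bash
mkdir -p pics; cat > h.py <<'E'
import numpy as np, cv2
from plant import robot
def grab(n,tag):
    im,d=robot.get_image(n); np.savez(f'pics/{tag}.npz',im=im,d=d)
    cv2.imwrite(f'pics/{tag}.png',im[:,:,::-1]); return im,d
def cloud(n,d):
    c=robot.calibration(n); K=np.array(c['camera_matrix']); R=np.array(c['attitude']); e=np.array(c['eye'])
    if R.ndim!=2 or R.shape!=(3,3): print('att',R)
    v,u=np.mgrid[:d.shape[0],:d.shape[1]]
    p=np.stack([(u-K[0,2])/K[0,0]*d,-(v-K[1,2])/K[1,1]*d,-d],-1)
    return p@R.T+e
E
python3 - <<'E'
from h import *
for n in('top','side'):
    im,d=grab(n,n+'0'); c=robot.calibration(n); print(n,c)
    print((d>0).mean())
s=robot.read_state(); print(s)
E
```

```text
top {'camera_matrix': array([[451.68991887,   0.        , 319.32268962],
       [  0.        , 451.68991887, 229.87292383],
       [  0.        ,   0.        ,   1.        ]]), 'eye': array([0.26388439, 0.01555966, 1.02679917]), 'attitude': array([[-0.15412331,  0.96558305, -0.20951225],
       [-0.98803531, -0.15183427,  0.02706607],
       [-0.0056766 ,  0.21117702,  0.97743135]])}
0.9959700520833333
side {'camera_matrix': array([[592.07409491,   0.        , 309.64509711],
       [  0.        , 592.07409491, 235.10640675],
       [  0.        ,   0.        ,   1.        ]]), 'eye': array([ 0.11503621, -0.71305357,  0.80394787]), 'attitude': array([[ 0.89613056,  0.2822009 , -0.34250938],
       [-0.44363118,  0.59031369, -0.67433013],
       [ 0.0118914 ,  0.75623568,  0.65419125]])}
0.99603515625
{'time': 0.1, 'joint_positions': array([ 1.01270914e+00,  3.81189952e-01,  1.29811440e+00, -1.03020395e-05,
        1.46356831e+00, -2.15302100e-01]), 'dq': array([ 0.00252063, -0.00091293, -0.00194698,  0.00031199, -0.00203049,
       -0.00167056]), 'joint_efforts': array([ 3.47279405e-03, -4.38653898e+01, -2.24910396e+01,  7.14431517e-02,
        3.42083140e-02, -7.51267157e-05]), 'position': array([0.18474753, 0.5178087 , 0.23819037]), 'orientation': array([[-9.41822503e-01,  3.36109989e-01, -6.69156754e-04],
       [ 3.36110552e-01,  9.41821908e-01, -1.09121385e-03],
       [ 2.63458616e-04, -1.25264041e-03, -9.99999181e-01]]), 'ft_force': array([ 0.07223113,  0.12766644, -0.76201257]), 'moment': array([-0.00380645, -0.05289452,  0.04807322]), 'grasp_force': 0.0, 'gripper_width': 0.0881817034423099}
```

View pics/top0.png

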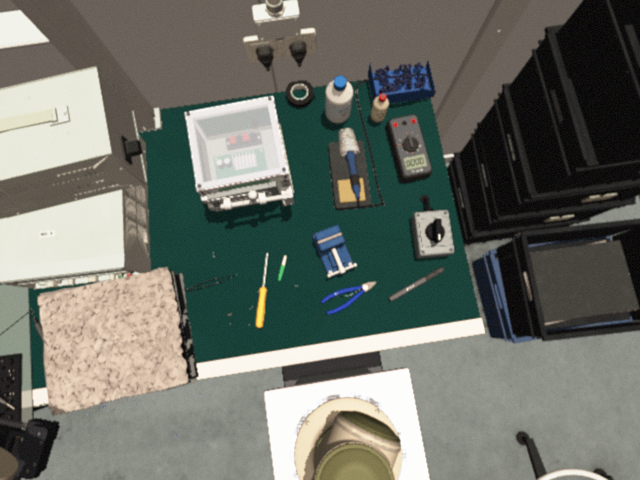

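View pics/side0.png

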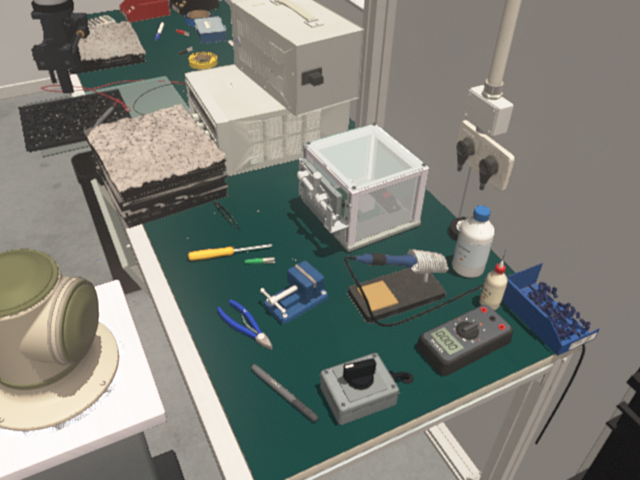

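The top view shows the isolator at (434,232), the cell at (237,155) with its bolt and knob in front at about (240,200), and the vice at (335,250). The side view shows the isolator handle at (360,373) and the bolt near (310,180).

```bash
python3 - <<'E'
from h import *
t=np.load('pics/top0.npz'); s=np.load('pics/side0.npz')
a=cv2.resize(t['im'][80:220,180:305],None,fx=4,fy=4,interpolation=2)[:,:,::-1]
b=cv2.resize(s['im'][120:250,285:435],None,fx=4,fy=4,interpolation=2)[:,:,::-1]
cv2.imwrite('pics/cropt.png',a); cv2.imwrite('pics/crops.png',b)
for n,z in(('top',t),('side',s)):
    P=cloud(n,z['d']); im=z['im'].astype(int)
    box=(slice(195,270),slice(400,465)) if n=='top' else (slice(340,430),slice(310,415))
    p=P[box].reshape(-1,3); c=im[box].reshape(-1,3)
    m=(p[:,2]>.068)&(p[:,2]<.095)&(c.max(1)<75)
    q=p[m]; (cx,cy),wh,ang=cv2.minAreaRect((q[:,:2]*1000).astype(np.float32))
    bx=p[(p[:,2]>.040)&(p[:,2]<.052)]
    print(n,'handle',m.sum(),q.mean(0),np.percentile(q[:,2],95),cx,cy,wh,ang,'box',cv2.minAreaRect((bx[:,:2]*1000).astype(np.float32)))
    # cell: top rail
    R=P.reshape(-1,3)
    m=(R[:,2]>.145)&(R[:,2]<.165)&(R[:,0]>.3)&(R[:,0]<.8)&(R[:,1]>0)&(R[:,1]<.4)
    print('railtop',m.sum(),cv2.minAreaRect((R[m][:,:2]*1000).astype(np.float32)), np.median(R[m][:,2]))
    print(cv2.boxPoints(cv2.minAreaRect((R[m][:,:2]*1000).astype(np.float32))))
E
```

```text
top handle 131 [ 0.42982944 -0.2603777   0.08097506] 0.08587189565668724 427.42376708984375 -261.61798095703125 (12.806235313415527, 46.803466796875) 80.6957015991211 box ((430.96563720703125, -262.70745849609375), (77.4124984741211, 99.14364624023438), 86.17906951904297)
railtop 8542 ((618.7322998046875, 217.6572265625), (364.18524169921875, 359.6004333496094), 89.90780639648438) 0.1531492474830929
[[438.6393    35.854156]
 [798.23926   35.275543]
 [798.8253   399.4603  ]
 [439.22534  400.0389  ]]
side handle 350 [ 0.42866917 -0.26909366  0.07944265] 0.0851538235577361 427.618896484375 -266.218017578125 (14.036291122436523, 48.468135833740234) 79.40093231201172 box ((430.3404541015625, -265.9391174316406), (78.9788589477539, 99.71051788330078), 86.78617858886719)
railtop 5936 ((619.4602661132812, 215.40187072753906), (369.0193786621094, 360.8527526855469), 89.9770278930664) 0.15267460087170115
[[438.95993   30.964539]
 [799.8126    30.819855]
 [799.9606   399.8392  ]
 [439.1079   399.9839  ]]
```

View pics/cropt.png

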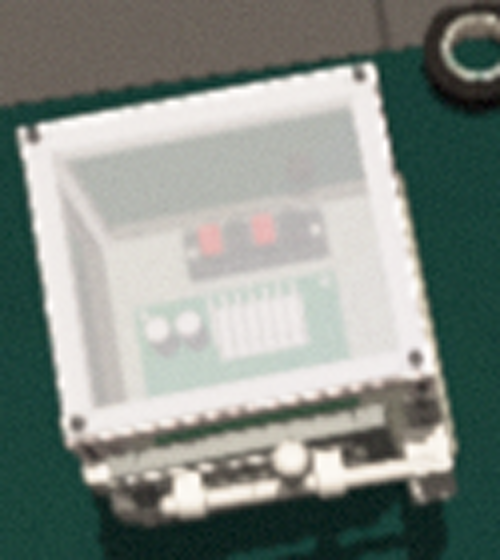

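View pics/crops.png

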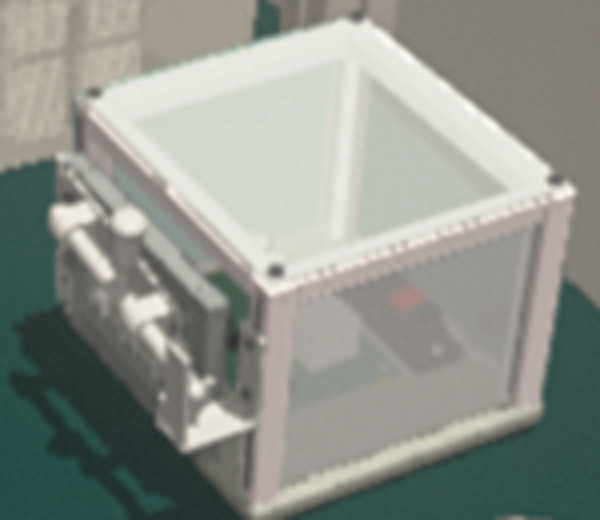

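Crop views: knob cap top at crop (291,458), which is top image (252.8,194.5), and at side image (316.8,173.8). The lid screws sit at the four corners, and the hinge is on the left as seen from the robot. I'll work out the cell frame and the knob.

```bash
cat >> h.py <<'E'
def ray(n,u,v):
    c=robot.calibration(n); K=c['camera_matrix']
    return c['eye'],c['attitude']@np.array([(u-K[0,2])/K[0,0],-(v-K[1,2])/K[1,1],-1])
def onz(n,u,v,z):
    e,r=ray(n,u,v); return e+r*(z-e[2])/r[2]
def tri(a,b):
    A=np.zeros((3,3));y=np.zeros(3)
    for e,r in(a,b):
        r=r/np.linalg.norm(r);M=np.eye(3)-np.outer(r,r);A+=M;y+=M@e
    return np.linalg.solve(A,y)
E
python3 - <<'E'
from h import *
T=[onz('top',180+x/4,80+y/4,.154) for x,y in((34,135),(360,74),(415,357),(78,424))]
S=[onz('side',285+x/4,120+y/4,.154) for x,y in((93,93),(357,18),(557,180),(275,271))]
S=[S[1],S[2],S[3],S[0]]
for a,b in zip(T,S): print(a.round(4),b.round(4))
for Q in(T,S):
    f=Q[2]-Q[3]; l=Q[3]-Q[0]; print('front yaw',np.degrees(np.arctan2(-f[0],f[1])) , np.linalg.norm(f),np.linalg.norm(l), 'x dir',np.degrees(np.arctan2(-l[1],-l[0])))
k=tri(ray('top',252.75,194.5),ray('side',316.75,173.75)); print('knob',k)
for n,u,v in(('top',253,194),('side',317,174)):
    z=np.load(f'pics/{n}0.npz'); P=cloud(n,z['d']); print(n,P[v-3:v+4,u-3:u+4].reshape(-1,3)[::6].round(3))
    # rod: points in front of cell at heights
E
```

```text
[0.7397 0.224  0.154 ] [0.7413 0.2222 0.154 ]
[0.7475 0.0505 0.154 ] [0.75   0.0479 0.154 ]
[0.587  0.0435 0.154 ] [0.5885 0.0418 0.154 ]
[0.5783 0.2168 0.154 ] [0.5801 0.2154 0.154 ]
front yaw -177.1129989213423 0.1735203185247921 0.16157569455275353 x dir 2.551817980877218
front yaw -177.23811815354782 0.17381047029024438 0.1613735740629745 x dir 2.4120646257085636
knob [0.54563336 0.11222215 0.15321409]
top [[0.552 0.117 0.153]
 [0.551 0.106 0.15 ]
 [0.548 0.107 0.154]
 [0.547 0.11  0.152]
 [0.545 0.112 0.152]
 [0.543 0.114 0.154]
 [0.541 0.116 0.155]
 [0.54  0.119 0.151]
 [0.542 0.108 0.139]]
side [[0.564 0.157 0.127]
 [0.608 0.213 0.079]
 [0.609 0.219 0.072]
 [0.55  0.112 0.155]
 [0.547 0.111 0.154]
 [0.544 0.109 0.153]
 [0.543 0.11  0.151]
 [0.539 0.107 0.152]
 [0.549 0.101 0.153]]
```

drive_tool(
  deltas=[
    {"dx": -20.5, "dy": -27.3},
    {"dx": -20.5, "dy": -27.3},
    {"dx": -20.5, "dy": -27.3},
    {"dx": -20.5, "dy": -27.3},
    {"dx": -20.5, "dy": -27.3},
    {"dx": -20.5, "dy": -27.3},
    {"dx": -20.5, "dy": -27.3},
    {"dx": -20.5, "dy": -27.3},
    {"dx": -20.5, "dy": -27.3},
    {"dx": -20.5, "dy": -27.3},
    {"dx": -20.5, "dy": -27.3},
    {"dx": -20.5, "dy": -27.3},
  ],
  claw=-0.2,
)

```text
invalid input
```

drive_tool(
  deltas=[
    {"dx": -20.5, "dy": -27.3},
    {"dx": -20.5, "dy": -27.3},
    {"dx": -20.5, "dy": -27.3},
    {"dx": -20.5, "dy": -27.3},
    {"dx": -20.5, "dy": -27.3},
    {"dx": -20.5, "dy": -27.3},
    {"dx": -20.5, "dy": -27.3},
    {"dx": -20.5, "dy": -27.3},
    {"dx": -20.5, "dy": -27.3},
    {"dx": -20.5, "dy": -27.3},
    {"dx": -20.5, "dy": -27.3},
    {"yaw": -1},
    {"yaw": -1},
    {"dx": 0},
  ],
)

```text
invalid input
```

drive_tool(
  deltas=[
    {"dx": -20.5, "dy": -27.3, "dz": 0, "yaw": 0},
    {"dx": -20.5, "dy": -27.3, "dz": 0, "yaw": 0},
    {"dx": -20.5, "dy": -27.3, "dz": 0, "yaw": 0},
    {"dx": -20.5, "dy": -27.3, "dz": 0, "yaw": 0},
    {"dx": -20.5, "dy": -27.3, "dz": 0, "yaw": 0},
    {"dx": -20.5, "dy": -27.3, "dz": 0, "yaw": 0},
    {"dx": -20.5, "dy": -27.3, "dz": 0, "yaw": 0},
    {"dx": -20.5, "dy": -27.3, "dz": 0, "yaw": 0},
    {"dx": -20.5, "dy": -27.3, "dz": 0, "yaw": 0},
    {"dx": -20.5, "dy": -27.3, "dz": 0, "yaw": 0},
    {"dx": -20.5, "dy": -27.3, "dz": 0, "yaw": 0},
    {"dx": -20.5, "dy": -27.3, "dz": 0, "yaw": 0},
  ],
  claw=-0.2,
)

```text
time: 1.1
position: [0.3063, 0.1252, 0.2387]
orientation: [[-0.942, 0.336, 0.0], [0.336, 0.942, -0.0], [-0.0, -0.0, -1.0]]
ft_force: [0.2, 0.0, 0.4]
gripper_width: 0.0527
grasp_force: 0.0
```

drive_tool(
  deltas=[
    {"dx": -22.5, "dy": -29.8, "dz": 0, "yaw": 0},
    {"dx": -22.5, "dy": -29.8, "dz": 0, "yaw": 0},
    {"dx": -22.5, "dy": -29.8, "dz": 0, "yaw": 0},
    {"dx": -22.5, "dy": -29.8, "dz": 0, "yaw": 0},
    {"dx": -22.5, "dy": -29.8, "dz": 0, "yaw": 0},
    {"dx": -22.5, "dy": -29.8, "dz": 0, "yaw": 0},
    {"dx": -22.5, "dy": -29.8, "dz": 0, "yaw": 0},
    {"dx": -22.5, "dy": -29.8, "dz": 0, "yaw": 0},
    {"dx": -22.5, "dy": -29.8, "dz": 0, "yaw": 0},
    {"dx": -22.5, "dy": -29.8, "dz": 0, "yaw": 0},
    {"dx": -22.5, "dy": -29.8, "dz": 0, "yaw": 0},
    {"dx": 0, "dy": 0, "dz": 0, "yaw": 0},
  ],
)

```text
time: 2.1
position: [0.4303, -0.2704, 0.2376]
orientation: [[-0.941, 0.34, -0.0], [0.34, 0.941, -0.001], [0.0, -0.001, -1.0]]
ft_force: [-1.2, 0.3, -1.0]
gripper_width: 0.0526
grasp_force: 0.0
```

drive_tool(
  deltas=[
    {"dx": 0, "dy": 0, "dz": 20, "yaw": -1},
    {"dx": 0, "dy": 0, "dz": 20, "yaw": -1},
    {"dx": 0, "dy": 0, "dz": 20, "yaw": 0},
    {"dx": 0, "dy": 0, "dz": 20, "yaw": 0},
    {"dx": 0, "dy": 0, "dz": 20, "yaw": 0},
    {"dx": 0, "dy": 0, "dz": 0, "yaw": 0},
  ],
)

```text
time: 2.6
position: [0.428, -0.2637, 0.1355]
orientation: [[-0.986, 0.168, -0.005], [0.168, 0.986, 0.005], [0.006, 0.004, -1.0]]
ft_force: [-0.4, 0.6, -0.2]
gripper_width: 0.0533
grasp_force: 0.0
```

```bash
python3 - <<'E'
from h import *
s=robot.read_state(); print(s['position'],s['joint_positions'])
im,d=grab('side','side1')
cv2.imwrite('pics/c1.png',cv2.resize(im[270:440,270:450,::-1],None,fx=3.2,fy=3.2,interpolation=2))
E
```

```text
[ 0.42801808 -0.26372374  0.13553974] [-7.88135121e-01  4.07208030e-01  1.58568506e+00  5.22203050e-05
  1.15556140e+00 -2.19063860e+00]
```

View pics/c1.png

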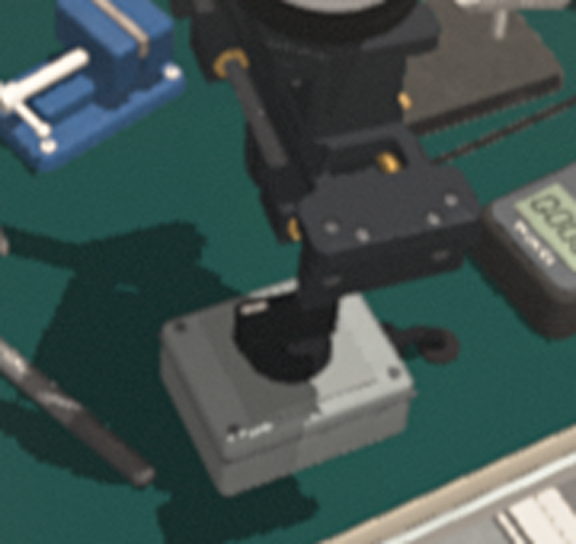

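The open fingers hang centred over the black handle at about crop (290,320). Next I descend and grip.

drive_tool(
  deltas=[
    {"dx": 0, "dy": 0, "dz": 18, "yaw": 0},
    {"dx": 0, "dy": 0, "dz": 18, "yaw": 0},
    {"dx": 0, "dy": 0, "dz": 18, "yaw": 0},
    {"dx": 0, "dy": 0, "dz": 12, "yaw": 0},
    {"dx": 0, "dy": 0, "dz": 7, "yaw": 0},
    {"dx": 0, "dy": 0, "dz": 0, "yaw": 0},
  ],
)

```text
time: 3.15
position: [0.4294, -0.2651, 0.0656]
orientation: [[-0.986, 0.167, -0.001], [0.167, 0.986, 0.001], [0.001, 0.0, -1.0]]
ft_force: [0.4, 0.0, -0.0]
gripper_width: 0.0526
grasp_force: 0.0
```

drive_tool(
  deltas=[
    {"dx": 0, "dy": 0, "dz": 0, "yaw": 0},
    {"dx": 0, "dy": 0, "dz": 0, "yaw": 0},
    {"dx": 0, "dy": 0, "dz": 0, "yaw": 0},
    {"dx": 0, "dy": 0, "dz": 0, "yaw": 0},
    {"dx": 0, "dy": 0, "dz": 0, "yaw": 0},
    {"dx": 0, "dy": 0, "dz": 0, "yaw": 0},
  ],
  claw=1,
  squeeze=25,
)

```text
time: 3.65
position: [0.4294, -0.2652, 0.066]
orientation: [[-0.986, 0.167, 0.0], [0.167, 0.986, -0.0], [-0.0, -0.0, -1.0]]
ft_force: [-0.1, -0.1, 0.5]
gripper_width: 0.0148
grasp_force: 0.0
```

drive_tool(
  deltas=[
    {"dx": 0, "dy": 0, "dz": 0, "yaw": 0},
    {"dx": 0, "dy": 0, "dz": 0, "yaw": 0},
    {"dx": 0, "dy": 0, "dz": 0, "yaw": 0},
    {"dx": 0, "dy": 0, "dz": 0, "yaw": 1},
    {"dx": 0, "dy": 0, "dz": 0, "yaw": 1},
    {"dx": 0, "dy": 0, "dz": 0, "yaw": 1},
    {"dx": 0, "dy": 0, "dz": 0, "yaw": 0},
  ],
)

```text
time: 4.23
position: [0.4295, -0.2648, 0.066]
orientation: [[-0.908, 0.42, 0.0], [0.42, 0.908, 0.0], [-0.0, 0.0, -1.0]]
ft_force: [0.9, 4.3, 4.7]
gripper_width: 0.0129
grasp_force: 25.0
```

drive_tool(
  deltas=[
    {"dx": 0, "dy": 0, "dz": 0, "yaw": 1},
    {"dx": 0, "dy": 0, "dz": 0, "yaw": 1},
    {"dx": 0, "dy": 0, "dz": 0, "yaw": 1},
    {"dx": 0, "dy": 0, "dz": 0, "yaw": 1},
    {"dx": 0, "dy": 0, "dz": 0, "yaw": 1},
    {"dx": 0, "dy": 0, "dz": 0, "yaw": 1},
    {"dx": 0, "dy": 0, "dz": 0, "yaw": 1},
    {"dx": 0, "dy": 0, "dz": 0, "yaw": 1},
    {"dx": 0, "dy": 0, "dz": 0, "yaw": 1},
    {"dx": 0, "dy": 0, "dz": 0, "yaw": 1},
    {"dx": 0, "dy": 0, "dz": 0, "yaw": 1},
    {"dx": 0, "dy": 0, "dz": 0, "yaw": 1},
  ],
)

```text
time: 5.23
position: [0.43, -0.2645, 0.066]
orientation: [[-0.092, 0.996, 0.001], [0.996, 0.092, 0.001], [0.001, 0.002, -1.0]]
ft_force: [5.0, 6.2, 5.7]
gripper_width: 0.0128
grasp_force: 25.0
```

drive_tool(
  deltas=[
    {"dx": 0, "dy": 0, "dz": 0, "yaw": 1},
    {"dx": 0, "dy": 0, "dz": 0, "yaw": 0.8},
    {"dx": 0, "dy": 0, "dz": 0, "yaw": 0},
    {"dx": 0, "dy": 0, "dz": 0, "yaw": 0},
  ],
)

```text
time: 5.57
position: [0.4301, -0.2645, 0.066]
orientation: [[0.061, 0.998, 0.002], [0.998, -0.061, 0.001], [0.001, 0.002, -1.0]]
ft_force: [5.1, 7.7, 5.0]
gripper_width: 0.0132
grasp_force: 25.0
```

drive_tool(
  deltas=[
    {"dx": 0, "dy": 0, "dz": 0, "yaw": 0},
    {"dx": 0, "dy": 0, "dz": 0, "yaw": 0},
    {"dx": 0, "dy": 0, "dz": 0, "yaw": 0},
    {"dx": 0, "dy": 0, "dz": 0, "yaw": 0},
    {"dx": 0, "dy": 0, "dz": -15, "yaw": 0},
    {"dx": 0, "dy": 0, "dz": -30, "yaw": 0},
    {"dx": 0, "dy": 0, "dz": -30, "yaw": 0},
    {"dx": 0, "dy": 0, "dz": -35, "yaw": 0},
    {"dx": 0, "dy": 0, "dz": -35, "yaw": 0},
    {"dx": 0, "dy": 0, "dz": -30, "yaw": 0},
    {"dx": 0, "dy": 0, "dz": -15, "yaw": 0},
    {"dx": 0, "dy": 0, "dz": 0, "yaw": 0},
  ],
  claw=-0.2,
)

```text
time: 6.57
position: [0.43, -0.266, 0.259]
orientation: [[0.063, 0.998, 0.005], [0.998, -0.063, -0.005], [-0.005, 0.005, -1.0]]
ft_force: [0.8, 0.2, -0.1]
gripper_width: 0.053
grasp_force: 0.0
```

drive_tool(
  deltas=[
    {"dx": 32, "dy": 7.7, "dz": 0, "yaw": 0},
    {"dx": 32, "dy": 7.7, "dz": 0, "yaw": 0},
    {"dx": 32, "dy": 7.7, "dz": 0, "yaw": 0},
    {"dx": 32, "dy": 7.7, "dz": 0, "yaw": 0},
    {"dx": 32, "dy": 7.7, "dz": 0, "yaw": 0},
    {"dx": 32, "dy": 7.7, "dz": 0, "yaw": 0},
    {"dx": 32, "dy": 7.7, "dz": 0, "yaw": 0},
    {"dx": 32, "dy": 7.7, "dz": 0, "yaw": 0},
    {"dx": 32, "dy": 7.7, "dz": 0, "yaw": 0},
    {"dx": 32, "dy": 7.7, "dz": 0, "yaw": 0},
    {"dx": 32, "dy": 7.7, "dz": 0, "yaw": 0},
    {"dx": 32, "dy": 7.7, "dz": 0, "yaw": 0},
  ],
)

```text
time: 7.57
position: [0.5458, 0.1137, 0.2541]
orientation: [[0.063, 0.998, -0.002], [0.998, -0.063, -0.0], [-0.0, -0.002, -1.0]]
ft_force: [0.2, -0.0, 0.6]
gripper_width: 0.0528
grasp_force: 0.0
```

drive_tool(
  deltas=[
    {"dx": 0, "dy": 0, "dz": 0, "yaw": 1.4},
    {"dx": 0, "dy": 0, "dz": 0, "yaw": 1.4},
    {"dx": 0, "dy": 0, "dz": 0, "yaw": 1.4},
    {"dx": 0, "dy": 0, "dz": 0, "yaw": 1.4},
    {"dx": 0, "dy": 0, "dz": 0, "yaw": 1.4},
    {"dx": 0, "dy": 0, "dz": 0, "yaw": 1.4},
    {"dx": 0, "dy": 0, "dz": 0, "yaw": 1.4},
    {"dx": 0, "dy": 0, "dz": 0, "yaw": 1.4},
    {"dx": 0, "dy": 0, "dz": 0, "yaw": 1.4},
    {"dx": 0, "dy": 0, "dz": 0, "yaw": 1.4},
    {"dx": 0, "dy": 0, "dz": 0, "yaw": 1.4},
    {"dx": 0, "dy": 0, "dz": 0, "yaw": 1.4},
  ],
)

```text
time: 8.57
position: [0.5456, 0.112, 0.254]
orientation: [[0.999, 0.035, -0.003], [0.035, -0.999, -0.0], [-0.003, 0.0, -1.0]]
ft_force: [-0.3, 0.0, 0.1]
gripper_width: 0.053
grasp_force: 0.0
```

```bash
python3 - <<'E'
from h import *
s=robot.read_state(); print(s['position'],s['orientation'].round(3),s['joint_positions'].round(3))
im,d=grab('side','side2'); cv2.imwrite('pics/side2.png',im[:,:,::-1])
E
```

```text
[0.54560743 0.11201072 0.25400666] [[ 0.999  0.035 -0.003]
 [ 0.035 -0.999 -0.   ]
 [-0.003  0.    -1.   ]] [-0.01   0.384  1.247 -0.     1.513  1.525]
```

View pics/side2.png

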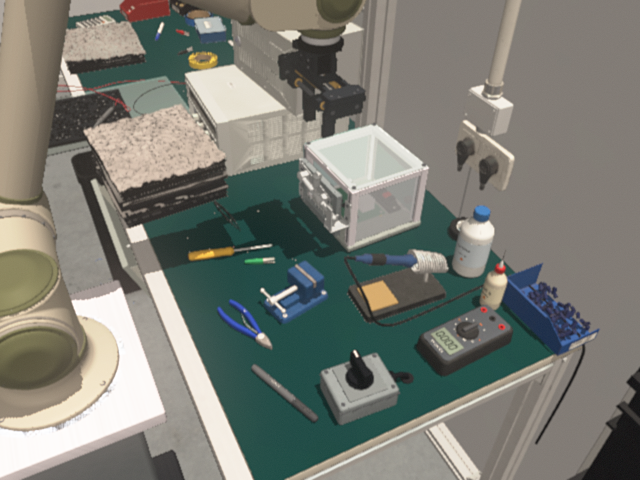

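The isolator handle now stands across its box at (360,370), and the loose tools have not moved. The gripper is above the knob, so I descend.

drive_tool(
  deltas=[
    {"dx": 0, "dy": 0, "dz": 20, "yaw": 0},
    {"dx": 0, "dy": 0, "dz": 20, "yaw": 0},
    {"dx": 0, "dy": 0, "dz": 20, "yaw": 0},
    {"dx": 0, "dy": 0, "dz": 20, "yaw": 0},
    {"dx": 0, "dy": 0, "dz": 20, "yaw": 0},
    {"dx": 0, "dy": 0, "dz": 15, "yaw": 0},
    {"dx": 0, "dy": 0, "dz": 10, "yaw": 0},
    {"dx": 0, "dy": 0, "dz": 7, "yaw": 0},
    {"dx": 0, "dy": 0, "dz": 3, "yaw": 0},
    {"dx": 0, "dy": 0, "dz": 0, "yaw": 0},
  ],
)

```text
time: 9.45
position: [0.5459, 0.1122, 0.1203]
orientation: [[0.999, 0.042, -0.001], [0.042, -0.999, -0.0], [-0.001, -0.0, -1.0]]
ft_force: [0.8, -0.0, -0.7]
gripper_width: 0.0528
grasp_force: 0.0
```

```bash
python3 - <<'E'
from h import *
s=robot.read_state(); print(s['position'],s['ft_force'])
im,d=grab('side','side3')
im2,_=grab('top','top3')
a=cv2.resize(im[110:240,270:420],None,fx=3,fy=3,interpolation=2);b=cv2.resize(im2[140:235,180:305],None,fx=3,fy=3,interpolation=2)
h=np.zeros((390,800,3),np.uint8); h[:,:450]=a[:390]; h[:285,450:800]=b[:285,:350]
cv2.imwrite('pics/c3.png',h[:,:,::-1])
E
```

```text
[0.54585182 0.11216828 0.12031218] [ 0.80765706 -0.00883875 -0.68649551]
```

View pics/c3.png

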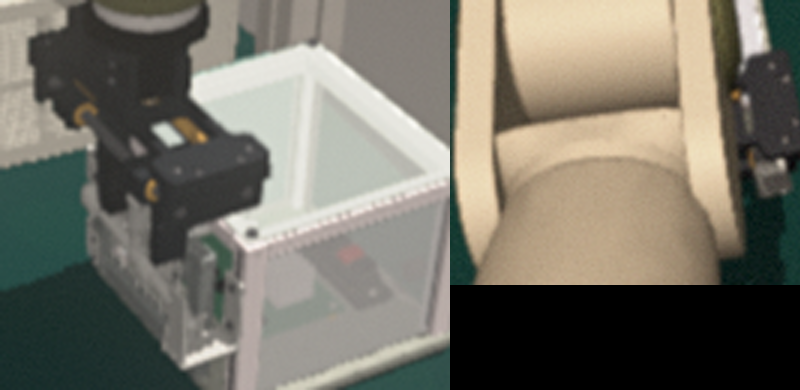

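The fingers straddle the knob at about crop (135,215), with no contact force. I close on it now.

drive_tool(
  deltas=[
    {"dx": 0, "dy": 0, "dz": 0, "yaw": 0},
    {"dx": 0, "dy": 0, "dz": 0, "yaw": 0},
    {"dx": 0, "dy": 0, "dz": 0, "yaw": 0},
    {"dx": 0, "dy": 0, "dz": 0, "yaw": 0},
    {"dx": 0, "dy": 0, "dz": 0, "yaw": 0},
    {"dx": 0, "dy": 0, "dz": 0, "yaw": 0},
    {"dx": 0, "dy": 0, "dz": 0, "yaw": 0},
    {"dx": 0, "dy": 0, "dz": 0, "yaw": 0},
    {"dx": 0, "dy": 0, "dz": 0, "yaw": 0},
  ],
  claw=1,
  squeeze=25,
)

```text
time: 10.3
position: [0.546, 0.1131, 0.121]
orientation: [[0.999, 0.041, 0.001], [0.041, -0.999, 0.002], [0.001, -0.002, -1.0]]
ft_force: [0.3, 5.6, 1.8]
gripper_width: 0.0163
grasp_force: 24.7
```

drive_tool(
  deltas=[
    {"dx": 0, "dy": 0, "dz": -2, "yaw": 0},
    {"dx": 0, "dy": 0, "dz": -2, "yaw": 0},
    {"dx": 0, "dy": 0, "dz": -2, "yaw": 0},
    {"dx": 0, "dy": 0, "dz": -2, "yaw": 0},
    {"dx": 0, "dy": 0, "dz": 0, "yaw": 0},
    {"dx": 0, "dy": 0, "dz": 0, "yaw": 0},
  ],
)

```text
time: 10.8
position: [0.5456, 0.1156, 0.1276]
orientation: [[0.999, 0.042, -0.001], [0.042, -0.999, 0.006], [-0.001, -0.006, -1.0]]
ft_force: [4.0, 20.8, -9.2]
gripper_width: 0.0151
grasp_force: 25.0
```

```bash
python3 - <<'E'
from h import *
s=robot.read_state(); print(s['position'],s['ft_force'],s['moment'],s['gripper_width'])
im,d=grab('side','side4')
cv2.imwrite('pics/c4.png',cv2.resize(im[150:240,280:380,::-1],None,fx=6,fy=6,interpolation=2))
E
```

```text
[0.54556572 0.11556909 0.12763345] [ 4.00479718 20.75381735 -9.21816005] [ 2.98951253 -0.48706577 -0.08143765] 0.015101549697026503
```

View pics/c4.png

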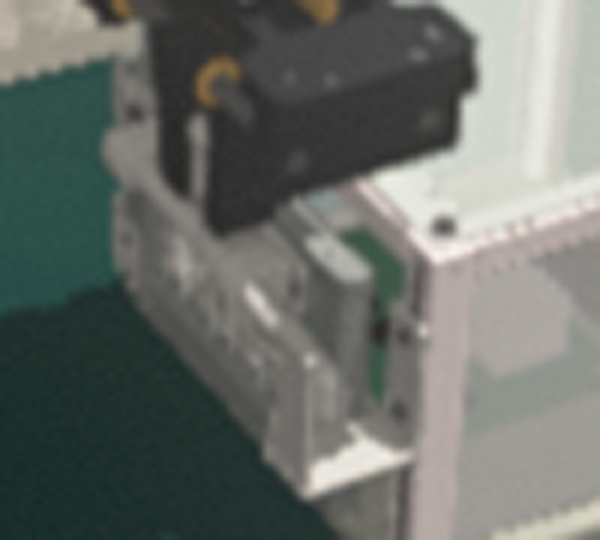

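drive_tool(
  deltas=[
    {"dx": 0, "dy": -2, "dz": -1.5, "yaw": 0},
    {"dx": 0, "dy": -2, "dz": -1.5, "yaw": 0},
    {"dx": 0, "dy": 0, "dz": 0, "yaw": 0},
    {"dx": 0, "dy": 0, "dz": 0, "yaw": 0},
  ],
)

```text
time: 11.18
position: [0.5455, 0.1171, 0.1308]
orientation: [[0.999, 0.042, -0.001], [0.042, -0.999, 0.001], [-0.001, -0.001, -1.0]]
ft_force: [3.9, 8.2, -7.8]
gripper_width: 0.0148
grasp_force: 25.0
```

drive_tool(
  deltas=[
    {"dx": 0, "dy": -4, "dz": 0, "yaw": 0},
    {"dx": 0, "dy": -4, "dz": 0, "yaw": 0},
    {"dx": 0, "dy": -4, "dz": 0, "yaw": 0},
    {"dx": 0, "dy": 0, "dz": 0, "yaw": 0},
  ],
)

```text
time: 11.52
position: [0.545, 0.1287, 0.1314]
orientation: [[0.999, 0.042, -0.001], [0.042, -0.999, -0.0], [-0.001, 0.0, -1.0]]
ft_force: [0.1, 1.5, -8.1]
gripper_width: 0.0149
grasp_force: 25.0
```

drive_tool(
  deltas=[
    {"dx": 0, "dy": -4, "dz": 0, "yaw": 0},
    {"dx": 0, "dy": -4, "dz": 0, "yaw": 0},
    {"dx": 0, "dy": -4, "dz": 0, "yaw": 0},
    {"dx": 0, "dy": -4, "dz": 0, "yaw": 0},
    {"dx": 0, "dy": -4, "dz": 0, "yaw": 0},
    {"dx": 0, "dy": -3, "dz": 0, "yaw": 0},
    {"dx": 0, "dy": 0, "dz": 0, "yaw": 0},
    {"dx": 0, "dy": 0, "dz": 0, "yaw": 0},
  ],
)

```text
time: 12.18
position: [0.5441, 0.1516, 0.1314]
orientation: [[0.999, 0.042, -0.001], [0.042, -0.999, 0.0], [-0.001, -0.0, -1.0]]
ft_force: [-0.4, -0.0, -9.9]
gripper_width: 0.0146
grasp_force: 25.0
```

drive_tool(
  deltas=[
    {"dx": 0, "dy": -2, "dz": 0, "yaw": 0},
    {"dx": 0, "dy": -1, "dz": 0, "yaw": 0},
    {"dx": 0, "dy": 0, "dz": 0, "yaw": 0},
  ],
)

```text
time: 12.43
position: [0.544, 0.1542, 0.1316]
orientation: [[0.999, 0.041, -0.001], [0.041, -0.999, -0.0], [-0.001, 0.0, -1.0]]
ft_force: [-1.0, -0.0, -10.7]
gripper_width: 0.0151
grasp_force: 25.0
```

```bash
python3 - <<'E'
from h import *
s=robot.read_state(); p=s['position'];print(p,s['ft_force'],s['moment'])
H=np.array([.563,.2139]); r=p[:2]-H; print('r',np.linalg.norm(r),np.degrees(np.arctan2(r[1],r[0])))
n=9; w=np.radians(3.5)
# per-row tool delta for clockwise rotation about H
R=s['orientation'][:2,:2]
def cw(v,a): c,q=np.cos(a),np.sin(a); return np.array([c*v[0]+q*v[1],-q*v[0]+c*v[1]])
print('row delta tool frame mm',R.T@(cw(r,w)-r)*1000)
E
```

```text
[0.54397693 0.15418021 0.13155323] [-9.99627188e-01 -3.26174936e-03 -1.07261796e+01] [-0.37776529  0.26300474 -0.00852806]
r 0.0626763916520183 -107.66869674290284
row delta tool frame mm [-3.55480496 -1.42042607]
```

drive_tool(
  deltas=[
    {"dx": -3.5, "dy": -1.4, "dz": 0, "yaw": 0.7},
    {"dx": -3.5, "dy": -1.4, "dz": 0, "yaw": 0.7},
    {"dx": -3.5, "dy": -1.4, "dz": 0, "yaw": 0.7},
    {"dx": 0, "dy": 0, "dz": 0, "yaw": 0},
    {"dx": 0, "dy": 0, "dz": 0, "yaw": 0},
  ],
  squeeze=40,
)

```text
time: 12.85
position: [0.5339, 0.1584, 0.1316]
orientation: [[0.99, -0.14, -0.0], [-0.14, -0.99, -0.0], [0.0, 0.0, -1.0]]
ft_force: [0.5, -0.9, -13.1]
gripper_width: 0.0145
grasp_force: 40.0
```

drive_tool(
  deltas=[
    {"dx": -3.5, "dy": -1.4, "dz": 0, "yaw": 0.7},
    {"dx": -3.5, "dy": -1.4, "dz": 0, "yaw": 0.7},
    {"dx": -3.5, "dy": -1.4, "dz": 0, "yaw": 0.7},
    {"dx": -3.5, "dy": -1.4, "dz": 0, "yaw": 0.7},
    {"dx": -3.5, "dy": -1.4, "dz": 0, "yaw": 0.7},
    {"dx": -3.5, "dy": -1.4, "dz": 0, "yaw": 0.7},
    {"dx": 0, "dy": 0, "dz": 0, "yaw": 0},
    {"dx": 0, "dy": 0, "dz": 0, "yaw": 0},
    {"dx": 0, "dy": 0, "dz": 0, "yaw": 0},
  ],
)

```text
time: 13.6
position: [0.5164, 0.1723, 0.1316]
orientation: [[0.875, -0.485, -0.0], [-0.485, -0.875, -0.0], [-0.0, 0.0, -1.0]]
ft_force: [0.5, -2.0, -14.0]
gripper_width: 0.0147
grasp_force: 40.0
```

```bash
python3 - <<'E'
from h import *
s=robot.read_state(); print(s['position'],s['ft_force'],s['moment'],s['gripper_width'])
im,d=grab('side','side5')
cv2.imwrite('pics/c5.png',cv2.resize(im[110:240,250:420,::-1],None,fx=4,fy=4,interpolation=2))
P=cloud('side',d).reshape(-1,3)
# gate plate points: top edge z .118-.128
m=(P[:,2]>.105)&(P[:,2]<.128)&(P[:,0]>.44)&(P[:,0]<.57)&(P[:,1]>.04)&(P[:,1]<.23)
for y in np.arange(.04,.23,.015):
    k=m&(abs(P[:,1]-y)<.0075)
    if k.sum(): print(round(y,3),k.sum(),np.percentile(P[k,0],[5,50,95]).round(3))
E
```

```text
[0.51643685 0.17232285 0.13160408] [  0.45427149  -1.98919225 -13.97693861] [-0.63578027  0.23200332  0.05798021] 0.014679480291208889
0.04 21 [0.535 0.537 0.539]
0.055 13 [0.536 0.537 0.539]
0.07 3 [0.491 0.497 0.497]
0.085 70 [0.49  0.495 0.502]
0.1 81 [0.478 0.497 0.511]
0.115 133 [0.481 0.496 0.516]
0.13 56 [0.487 0.512 0.525]
0.145 72 [0.498 0.522 0.535]
0.16 62 [0.507 0.526 0.542]
0.175 58 [0.514 0.533 0.545]
0.19 9 [0.517 0.538 0.561]
0.205 1 [0.57 0.57 0.57]
```

View pics/c5.png

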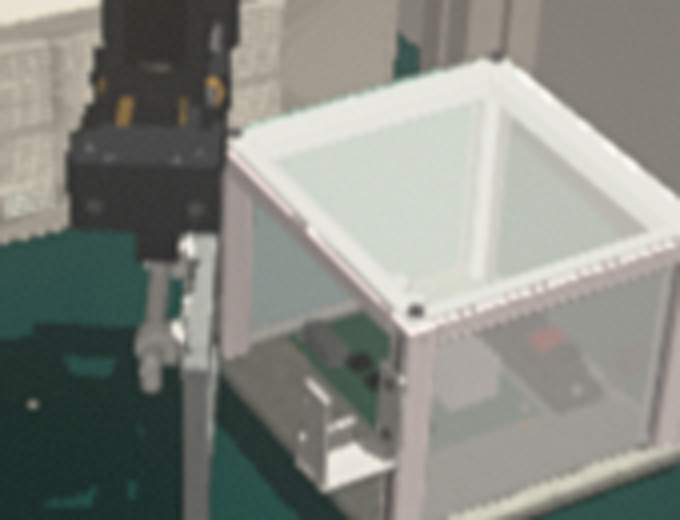

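The gate is open by about 28–31°. The nose, at crop (150,380), is well clear of the keeper, and the fingers still hold the knob. I let it settle and hand in.

drive_tool(
  deltas=[
    {"dx": 0, "dy": 0, "dz": 0, "yaw": 0},
    {"dx": 0, "dy": 0, "dz": 0, "yaw": 0},
    {"dx": 0, "dy": 0, "dz": 0, "yaw": 0},
    {"dx": 0, "dy": 0, "dz": 0, "yaw": 0},
  ],
)

```text
time: 13.98
position: [0.5163, 0.1726, 0.1317]
orientation: [[0.874, -0.487, -0.0], [-0.487, -0.874, -0.0], [-0.0, 0.0, -1.0]]
ft_force: [1.4, -3.1, -13.5]
gripper_width: 0.0144
grasp_force: 40.0
```

```bash
python3 -c "
from plant import robot
print(robot.close_job())"
```

```text
the job is handed in; nothing more can be done
None
```

I handed the job in after about 14 s: isolator turned to off, bolt drawn about 36 mm by my estimate, and gate held at about 30° with the fingers still on the knob; no verdict came back.

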